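Zero the nut mill, back it off a quarter turn and lock it

TASK

Set the grind of the small nut mill: turn the winged knob on its top clockwise until it bottoms and you feel the burrs press together, without forcing it further, then back it off a quarter of a turn. After that swing the lock lever on the mill's side clockwise, seen from above, until it stops; leave the bowls, tumbler and jar where they are.

Things in the scene. Friction and masses are not known exactly. Their poses are not given: they have to be found in the camera images.
- mill: nut mill: upright bare-aluminium column bolted to the table, 90 mm in diameter on a 124 mm round foot, domed top at 136 mm height; a steel hopper cup (64 mm wide, top at 122 mm) stands 75 mm from the axis on the +x side. Origin: on the column's axis at table height; z up; -x is its front, roughly towards the robot. All its parts turn about this z axis
- knob_grip (a point): winged adjusting knob on the mill's top: black bar 44 mm long, 14 mm wide, 37 mm tall (top at 180 mm) on a 44 mm disc (top at 144 mm). Point: on the mill's axis, in the bar, at 165 mm height, to be gripped across the 14 mm. x runs along the bar to the end with the steel mark, z up; turns with the knob. Clockwise seen from above closes the burrs; it does not rise or sink and stays where left
- knob_mark (a point): small steel mark on the bar's top, 14 mm from the axis, 180 mm high. The knob starts up to about a quarter turn short of bottoming; where it bottoms differs from mill to mill and shows on nothing outside. Free, it turns at about 0.06 N m; bottomed, the burrs press on a stiff spring: 0.2 N m more per 0.1 rad of forcing, which springs back when let go
- upper_burr_face (a point): the face of the upper burr, inside the mill and unseen, on the axis; the knob's fine thread lifts it 0.8 mm per full anticlockwise turn (0.2 mm per quarter turn), too little to read from its pose. It is 56.0 mm above the mill's origin when the knob is bottomed
- lower_burr_face (a point): the face of the lower burr, inside the mill and unseen, on the axis, 56.0 mm above the mill's origin. Forcing the bottomed knob on presses this burr down by 0.012 mm per 0.1 rad; more than 0.024 mm (0.2 rad, about 0.4 N m) spoils it
- lock_ring (a joint): angle of the lock ring and its lever about the mill's axis, rad: 0 open, grows clockwise seen from above to 1.2 at the locked stop; starts between 0 and 0.25. It stays where it is left; swinging it takes about 2 N at the post
- lock_post (a point): black upright post on the end of the lock lever, 16 mm in diameter, from 92 to 134 mm height, 120 mm from the mill's axis; the lever is a 12 mm steel rod at 96 mm height. Point: on the post's axis at 120 mm height. At 0 the lever points 0.6 rad anticlockwise (from above) of the mill's -x axis, towards -x, -y; locked, 0.6 rad clockwise of it, towards -x, +y
- bowl_berries: brown card bowl with dark berries, loose, 104 mm wide, 50 mm tall; origin at the centre of its underside
- bowl_nuts: brown card bowl with nuts, loose, 104 mm wide, 50 mm tall; origin at the centre of its underside
- tumbler: clear tumbler, loose, 68 mm wide, 100 mm tall; origin at the centre of its underside
- jar: glass jar with a steel lid, loose, 60 mm wide, 85 mm tall; origin at the centre of its underside
Things that resemble listed ones, but are neither listed nor needed, are in the scene too. Of the things shaped like the mill, the aluminium one is meant.

How it is judged (in metres and radians):
On the way, in this order (a step that is already met when the one before it is completed fails the run):
1. the knob is bottomed: the burrs touch and press together (at least 0.06 N m beyond the free drag) (z of upper_burr_face in the frame of mill below 0.056011 m and distance of lower_burr_face from where it was at the start of the episode above 3.6e-06 m), for 0.1 s.
2. the knob is backed off by a quarter turn (70 to 110 degrees) (z of upper_burr_face in the frame of mill between 0.0561555 and 0.0562445 m), for 0.2 s.
3. the lock lever is swung to its stop (value of joint lock_ring above 1.1 rad), for 0.1 s.
At the end, for the whole second after the job is handed in: the knob stands a quarter turn, give or take 20 degrees, back from where it bottoms (upper burr 0.156 to 0.244 mm above its bottomed height); the lock lever is within 0.1 rad of its locked stop (1.2 rad) (all of step 2 and value of joint lock_ring above 1.1 rad); the robot touches nothing.
It fails at once if the bottomed knob is forced on by more than about 0.2 rad (0.4 N m), pressing the lower burr down by over 0.024 mm (distance of lower_burr_face from where it was at the start of the episode above 2.4e-05 m).
It fails at once if a bowl, the tumbler or the jar is pushed more than 30 mm or tipped (distance of any of bowl_berries, bowl_nuts, tumbler, jar from where it was at the start of the episode above 0.03 m or angle between any of bowl_berries, bowl_nuts, tumbler, jar's own z axis and vertical above 0.5 rad).
It also fails if it takes over 70 s, if anything falls off the work surface, if the arm or the gripper's body presses on something with over 40 N, if the wrist force passes 120 N, or if a joint passes its speed limit or range.

ROBOT

A 6-joint arm with a two-finger parallel gripper is mounted at the origin on the work surface. World frame = base frame: x ahead of the robot, y to its left, z up, the work surface at z = 0. Lengths are in mm, angles in rad, forces in N, time in s.
With the tool pointing down it reaches from about 375 to 750 mm from the base axis. Payload 9 kg.
Tool frame: the origin (TCP) lies midway between the tips of the shut fingers; the grasp point (between the pads) lies 19 mm behind it; z points along the fingers, y is the line along which they close (so a half turn about z gives the same grasp; the last joint's range is limited). The gripper opens to 85 mm and grips with 20 to 120 N. Pads are 22 mm wide; open, the fingers measure 114 mm over their backs; the gripper's body (76 mm by 85 mm) begins 54 mm behind the grasp point. The pads swing forward as they close: fully open they stand 13 mm farther back than shut.
Start: joints at [-0.218, 0.104, 0.097, 1.564, 0, 1.353], TCP at [600.033, 0.002, 200.531] pointing down, gripper open.
Joint ranges: [-2.99, 2.99], [-0.84, 1.86], [-1.1, 1.16], [-1.84, 2.11], [-1.51, 1.56], [-3.14, 3.14]. Speed limits (rad/s): [2.22, 2.22, 2.57, 3.14, 3.14, 3.14].

INTERFACE

Orientations are given as a unit quaternion [x, y, z, w].
In Python, from workcell import status, optics, order, spotter gives the robot as it stands.
- The arm moves only by the shell command python3 -m inch 'ROWS'. ROWS is JSON, a list of rows, each an object with "gripper": the opening, from 0 (shut) to 1 (fully open); "offset": the shift along the tool's x, y, z in m, a list of three; "angular": the turn, a rotation vector about the tool's x, y, z in degrees, a list of three. In form: [{"gripper": gripper, "offset": [dx, dy, dz], "angular": [ax, ay, az]}, ...]. A call has 1 to 8 rows; each row is the pose to reach, as a shift and turn from the pose commanded when the call began, along the tool's axes at that moment; what a row does not reach only later rows make up. A row lasts 1/8 s, in which the tool goes at most 62.5 mm and 10.7 degrees, less where a joint would pass 70% of its speed; a pose out of reach is approached as far as the arm can. A call with a gripper value outside its range is refused whole. The fingers move at their own pace and stop on an object; the grip force is fixed at half the most. Time passes only in rows, so rows that repeat a pose let the fingers close. It gives the time, the measured TCP pose, the force, the opening and the grip force at its end, in the units of the state.
- status.sense(): the state, without advancing time (a new reading comes with each control period).
- optics.read_camera(name): name is "scene" or "side" or "wrist"; returns the picture (480x640x3 uint8, red, green, blue); there is no depth.
- optics.camera_info(name): a dict with "fx", "fy", "cx", "cy" (pixels), "D" ([k1, k2, p1, p2, k3] as OpenCV has them; the pictures are not rectified), "R" (3x3) and "t" (3): a world point X has camera coordinates R X + t; the wrist camera has in their place "hand_eye" (4x4, takes a point from camera to tool coordinates, whose origin is the TCP and whose axes are the flange's). Camera axes: x right, y down, z forward; pixel columns grow to the right and rows downward; lengths in mm; the calibration is good to about 2 mm. A picture is of the moment at which its call begins: read the wrist's pose just before it. camera_info takes no time and is no camera call.
- order.finish_job(): hands the job in; it is judged then, once.
Trained networks look in the newest picture that a camera, given by its name, has taken for a name from the list of things; names that differ only in an ending like _2 or _b are one class to them, and where a whole thing is asked for, a point or a joint stands for the part that bears it (a point fixed in the world has none). Each returns a list of dicts, best first, with "score" (0 to 1); they miss things now and then, are a little off and sometimes report something else, mostly with a low value. They report only what shows in the picture. A call takes as long as a camera call. They do not tell look-alikes from the thing itself.
- spotter.spot_in(name, camera): "centre" ([row, column] in pixels, amid what is visible of it).
- spotter.outline_of(name, camera): "mask" (480x640 bool, what is visible of it) and "centre" ([row, column] in pixels, amid what is visible of it).
- spotter.place_of(name, camera): "centre" ([row, column] in pixels: a listed point, or the origin of a listed thing).
The state is a dict: "time_s": time; "joint_pos": joint angles; "joint_velocities": joint speeds; "effort": joint torques, N m; "ee_pos": TCP position; "tool_rot": TCP orientation; "wrist_force": force on the tool from outside, world axes, zero at the start; "wrist_torque": the same for the moment, N m; "gripper_width": opening from 0.0 (shut) to 1.0 (fully open); "grip_force": force on a finger pad.
Only numpy, scipy, OpenCV 4.12 (cv2) and the standard library are available. Lean on these libraries where they do the work, as an engineer would, in place of code of your own. Each camera call takes 0.05 s, during which the arm holds its last target. There are 200 camera calls.

## Working session

There is one attempt and no reset: what is moved stays moved. The work goes in short steps, Python scripts to look and compute and a shell command to move; the robot and the scene stay as the last step left them, time stands still between calls to the robot, and variables do not carry over. Pictures are saved under pics/ and viewed, at most 10 in all, crops included, and the job is handed in when it is done.

```bash
mkdir -p pics; cat > h.py <<'E'
import numpy as np, cv2
from scipy.spatial.transform import Rotation as Ro
from workcell import status, optics, order, spotter
def cam(name,s=None):
    c=optics.camera_info(name)
    K=np.array([[c['fx'],0,c['cx']],[0,c['fy'],c['cy']],[0,0,1.]]);D=np.array(c['D'],float)
    if 'R' in c: R=np.array(c['R']);t=np.array(c['t'])
    else:
        s=s or status.sense();T=np.eye(4);T[:3,:3]=Ro.from_quat(s['tool_rot']).as_matrix();T[:3,3]=s['ee_pos']
        M=np.linalg.inv(T@np.array(c['hand_eye']));R=M[:3,:3];t=M[:3,3]
    return K,D,R,np.ravel(t)
def atz(rc,z,c):
    K,D,R,t=c
    u=cv2.undistortPoints(np.array([[[rc[1],rc[0]]]],float),K,D)[0,0]
    d=R.T@np.array([u[0],u[1],1]);o=-R.T@t
    return o+d*(z-o[2])/d[2]
def proj(X,c):
    K,D,R,t=c
    return cv2.projectPoints(np.array(X,float).reshape(-1,1,3),cv2.Rodrigues(R)[0],t,K,D)[0].reshape(-1,2)
E
python3 - <<'E'
from h import *
s=status.sense();print({k:np.round(v,3) for k,v in s.items()})
ims=[]
for n in ("scene","side"):
    im=optics.read_camera(n);c=cam(n);cv2.imwrite(f"pics/{n}0.png",im[:,:,::-1])
    for nm,z in (("mill",0),("knob_grip",165),("knob_mark",180),("lock_post",120),("bowl_berries",0),("bowl_nuts",0),("tumbler",0),("jar",0)):
        for r in spotter.place_of(nm,n)[:3]: print(n,nm,round(r['score'],2),np.round(r['centre']),np.round(atz(r['centre'],z,c)))
E
```

```text
{'time_s': np.float64(0.0), 'joint_pos': array([-0.218,  0.105,  0.096,  1.564,  0.   ,  1.353]), 'joint_velocities': array([ 0.001, -0.001, -0.   , -0.   ,  0.001, -0.001]), 'effort': array([ 1.0000e-03, -5.5693e+01,  5.0364e+01,  1.7000e-02, -0.0000e+00,
       -0.0000e+00]), 'ee_pos': array([5.99622e+02, 9.80000e-02, 1.99736e+02]), 'tool_rot': array([ 0.707,  0.707, -0.   , -0.001]), 'wrist_force': array([-0.231,  0.306,  0.432]), 'wrist_torque': array([ 0.082, -0.   ,  0.053]), 'grip_force': np.float64(0.0), 'gripper_width': np.float64(1.002)}
scene mill 0.74 [260. 431.] [347. 204.   0.]
scene mill 0.7 [348. 449.] [571. 235.   0.]
scene mill 0.65 [347. 320.] [610.  20.   0.]
scene knob_grip 0.82 [275. 320.] [609.  18. 165.]
scene knob_grip 0.69 [192. 450.] [343. 212. 165.]
scene knob_mark 0.88 [189. 447.] [359. 203. 180.]
scene knob_mark 0.67 [270. 317.] [615.  13. 180.]
scene lock_post 0.84 [178. 431.] [221. 184. 120.]
scene lock_post 0.7 [247. 345.] [483.  39. 120.]
scene bowl_berries 0.79 [302. 252.] [ 531. -123.    0.]
scene bowl_berries 0.2 [269. 316.] [419. -23.   0.]
scene bowl_nuts 0.89 [402. 399.] [691. 157.   0.]
scene tumbler 0.91 [348. 452.] [571. 240.   0.]
scene jar 0.61 [249. 288.] [370. -94.   0.]
side mill 0.92 [236. 182.] [335. 211.   0.]
side mill 0.57 [270. 364.] [610.  15.   0.]
side knob_grip 0.97 [204. 364.] [601.  12. 165.]
side knob_grip 0.78 [164. 167.] [340. 218. 165.]
side knob_mark 0.7 [196. 375.] [615.   8. 180.]
side knob_mark 0.57 [159. 172.] [350. 208. 180.]
side lock_post 0.91 [217. 105.] [221. 183. 120.]
side lock_post 0.58 [238. 290.] [486.  27. 120.]
side bowl_berries 0.96 [352. 352.] [ 528. -125.    0.]
side bowl_nuts 0.77 [204. 368.] [682. 159.   0.]
side tumbler 0.71 [192. 297.] [569. 242.   0.]
side jar 0.97 [371. 250.] [ 371. -100.    0.]
```

```bash
python3 - <<'E'
import cv2
a=cv2.imread("pics/scene0.png");b=cv2.imread("pics/side0.png")
cv2.imwrite("pics/both.png",cv2.resize(cv2.vconcat([a[130:430,120:560],b[130:430,60:500]]),(800,1090))[:,:] if 0 else cv2.resize(cv2.hconcat([a[130:430,150:550],b[130:430,80:480]]),(800,300)))
E
```

```text
(no output)
```

View pics/scene0.png

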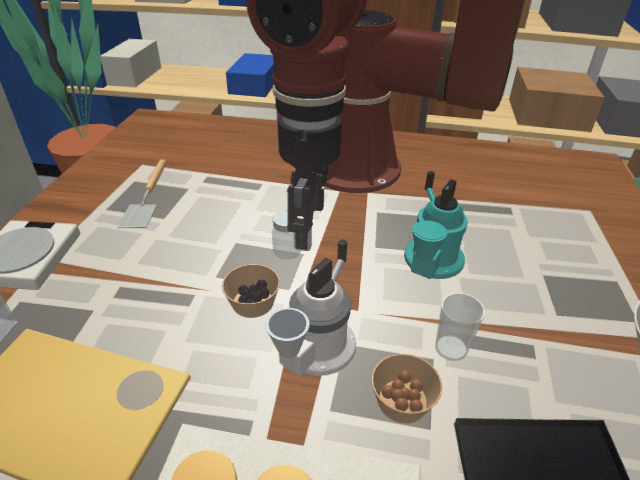

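View pics/side0.png

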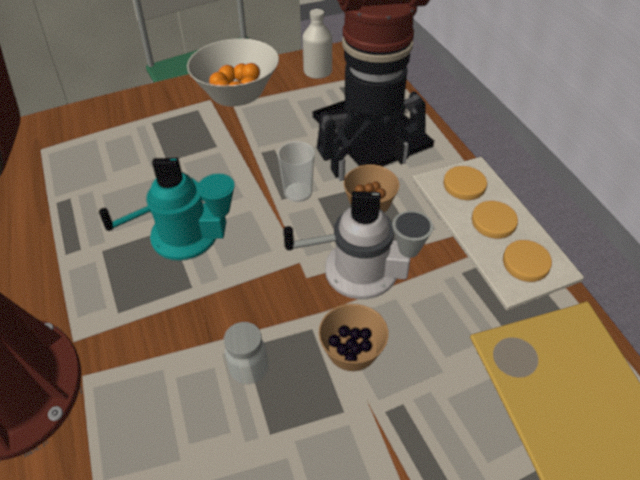

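The aluminium mill is the grey one, at scene (320,345) and side (364,270), which puts it at about (608,15) mm. The teal one is the look-alike. The lever points towards the robot, with the post at scene (343,247) and side (289,238). Next I take a wrist view for the knob's angle.

```bash
python3 - <<'E'
from h import *
s=status.sense();im=optics.read_camera("wrist");c=cam("wrist",s);cv2.imwrite("pics/w0.png",im[:,:,::-1])
print("campos",np.round(-c[2].T@c[3]))
for nm,z in (("mill",0),("knob_grip",165),("knob_mark",180),("lock_post",120)):
    for r in spotter.place_of(nm,"wrist")[:3]: print(nm,round(r['score'],2),np.round(r['centre']),np.round(atz(r['centre'],z,c)))
print("hopper",atz((322,288),122,cam("scene")),atz((228,412),122,cam("side")))
print(Ro.from_quat(s['tool_rot']).as_matrix().round(2))
E
```

```text
campos [601.  84. 373.]
mill 0.74 [175. 330.] [607.  17.   0.]
knob_grip 0.9 [231. 335.] [607.  16. 165.]
knob_grip 0.46 [306. 256.] [562. -30. 165.]
knob_mark 0.58 [248. 357.] [618.  12. 180.]
knob_mark 0.46 [284. 100.] [482.  -8. 180.]
lock_post 0.89 [181. 147.] [489.  35. 120.]
hopper [670.0850555  -17.89885109 122.        ] [667.21290921 -23.53235743 122.        ]
[[ 0.  1.  0.]
 [ 1. -0. -0.]
 [-0.  0. -1.]]
```

View pics/w0.png

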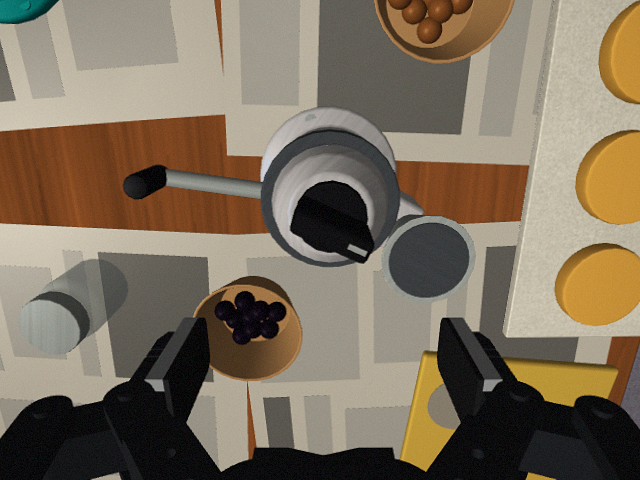

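The wrist view agrees: the axis is at about (607.5,16.5) and the bar's mark end, at pixel (357,248), points about −24° in world. I go over it and turn the tool by −66°.

```bash
python3 -m inch '[{"gripper":1,"offset":[0.008,0.004,0],"angular":[0,0,-10]},{"gripper":0.6,"offset":[0.0165,0.0075,0],"angular":[0,0,-20]},{"gripper":0.6,"offset":[0.0165,0.0075,0],"angular":[0,0,-30]},{"gripper":0.6,"offset":[0.0165,0.0075,0],"angular":[0,0,-40]},{"gripper":0.6,"offset":[0.0165,0.0075,0],"angular":[0,0,-50]},{"gripper":0.6,"offset":[0.0165,0.0075,0],"angular":[0,0,-60]},{"gripper":0.6,"offset":[0.0165,0.0075,0],"angular":[0,0,-66]},{"gripper":0.6,"offset":[0.0165,0.0075,0],"angular":[0,0,-66]}]'
python3 - <<'E'
from h import *
s=status.sense();im=optics.read_camera("wrist");c=cam("wrist",s);cv2.imwrite("pics/w1.png",im[:,:,::-1])
print(s['joint_pos'],s['wrist_torque'])
for nm,z in (("knob_grip",165),("knob_mark",180),("lock_post",120)):
    for r in spotter.place_of(nm,"wrist")[:3]: print(nm,round(r['score'],2),np.round(r['centre']),np.round(atz(r['centre'],z,c),1))
print(Ro.from_quat(s['tool_rot']).as_matrix().round(2))
E
```

```text
time_s: 2.15
ee_pos: [607.5, 16.5, 200.5]
tool_rot: [0.208, 0.978, -0.0, 0.0]
wrist_force: [-0.4, 0.4, 0.6]
gripper_width: 0.602
grip_force: 0.0
[-1.87728696e-01  1.27943214e-01  1.22805248e-01  1.56560033e+00
 -2.84233750e-05  2.31970618e-01] [ 0.00243456 -0.01727902 -0.00493043]
knob_grip 0.97 [257. 323.] [606.9  17.1 165. ]
knob_mark 0.94 [287. 321.] [616.6  11.5 180. ]
lock_post 0.66 [ 36. 269.] [487.6  36.5 120. ]
[[-0.91  0.41  0.  ]
 [ 0.41  0.91 -0.  ]
 [-0.   -0.   -1.  ]]
```

View pics/w1.png

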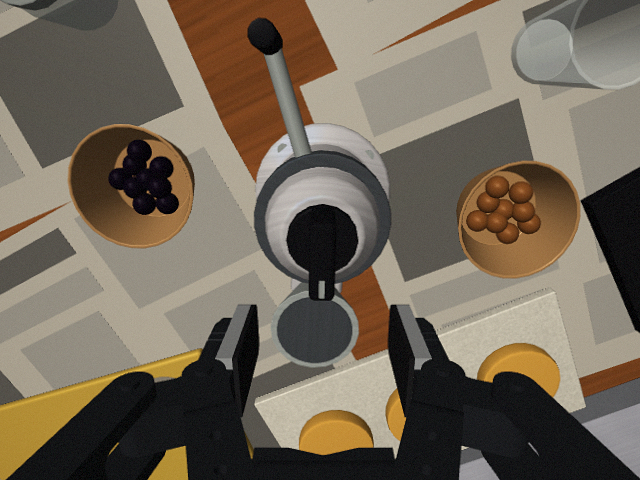

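The bar stands upright in the image, along tool x, centred between the fingers at column 322. I descend and grip.

```bash
python3 -m inch '[{"gripper":0.6,"offset":[0,0,0.025],"angular":[0,0,0]},{"gripper":0.6,"offset":[0,0,0.05],"angular":[0,0,0]},{"gripper":0.6,"offset":[0,0,0.05],"angular":[0,0,0]},{"gripper":0.1,"offset":[0,0,0.05],"angular":[0,0,0]},{"gripper":0.1,"offset":[0,0,0.05],"angular":[0,0,0]},{"gripper":0.1,"offset":[0,0,0.05],"angular":[0,0,0]},{"gripper":0.1,"offset":[0,0,0.05],"angular":[0,0,0]},{"gripper":0.1,"offset":[0,0,0.05],"angular":[0,0,0]}]'
cat > f.py <<'E'
from h import *
s=status.sense();R=Ro.from_quat(s['tool_rot']).as_matrix()
print("t",s['time_s'],"yawy",np.degrees(np.arctan2(R[1,1],R[0,1])).round(2),"T",np.round(s['wrist_torque'],3),"F",np.round(s['wrist_force'],2),"grip",s['grip_force'].round(1),s['gripper_width'].round(3),"p",np.round(s['ee_pos'],1))
E
python3 f.py
```

```text
time_s: 3.35
ee_pos: [607.6, 16.5, 150.7]
tool_rot: [0.208, 0.978, -0.0, 0.0]
wrist_force: [-0.1, 0.2, 0.1]
gripper_width: 0.098
grip_force: 0.0Traceback (most recent call last):
  File "f.py", line 3, in <module>
    print("t",s['time_s'],"yawy",np.degrees(np.arctan2(R[1,1],R[0,1])).round(2),"T",np.round(s['wrist_torque'],3),"F",np.round(s['wrist_force'],2),"grip",s['grip_force'].round(1),s['gripper_width'].round(3),"p",np.round(s['ee_pos'],1))
                                                                                                                                                          ^^^^^^^^^^^^^^^^^^^^^
AttributeError: 'float' object has no attribute 'round'
```

```bash
sed -i "s/s\['grip_force'\].round(1),s\['gripper_width'\].round(3)/s['grip_force'],s['gripper_width']/" f.py
python3 -m inch '[{"gripper":0,"offset":[0,0,0],"angular":[0,0,0]},{"gripper":0,"offset":[0,0,0],"angular":[0,0,0]},{"gripper":0,"offset":[0,0,0],"angular":[0,0,0]},{"gripper":0,"offset":[0,0,0],"angular":[0,0,0]}]'
python3 f.py; python3 - <<'E'
from h import *
im=optics.read_camera("wrist");cv2.imwrite("pics/w2.png",im[:,:,::-1])
E
```

```text
time_s: 3.85
ee_pos: [607.5, 16.5, 150.5]
tool_rot: [0.208, 0.978, 0.0, 0.0]
wrist_force: [-0.9, 0.4, 0.8]
gripper_width: -0.003
grip_force: 0.0
t 3.85 yawy 66.0 T [0.01  0.005 0.023] F [-0.89  0.42  0.79] grip 0.0 -0.002626245611859144 p [607.5  16.5 150.5]
```

View pics/w2.png

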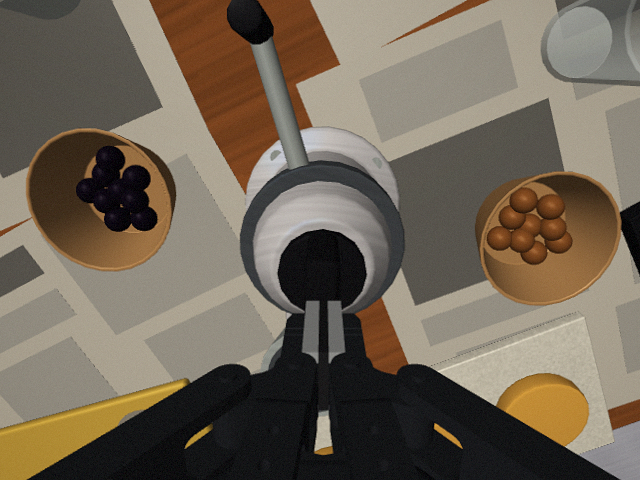

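```bash
python3 - <<'E'
from h import *
s=status.sense();c=cam("wrist",s)
print(proj([[607,17,144],[607,17,180],s['ee_pos'],[620,11,180],[594,23,180]],c).round(), optics.camera_info('wrist')['hand_eye'])
im=cv2.imread("pics/w2.png")[200:420,220:430]
im=cv2.convertScaleAbs(im,alpha=3,beta=20)
cv2.imwrite("pics/w2c.png",cv2.resize(im,None,fx=2.7,fy=2.7,interpolation=2))
E
```

```text
[[323. 279.]
 [323. 316.]
 [322. 286.]
 [322. 347.]
 [323. 284.]] [[ 9.58593097e-04 -9.46053148e-01 -3.24010065e-01  8.28939750e+01]
 [ 9.99998495e-01  1.37546726e-03 -1.05760132e-03  4.65332630e-01]
 [ 1.44621229e-03 -3.24008564e-01  9.46053042e-01 -1.72968945e+02]
 [ 0.00000000e+00  0.00000000e+00  0.00000000e+00  1.00000000e+00]]
```

View pics/w2c.png

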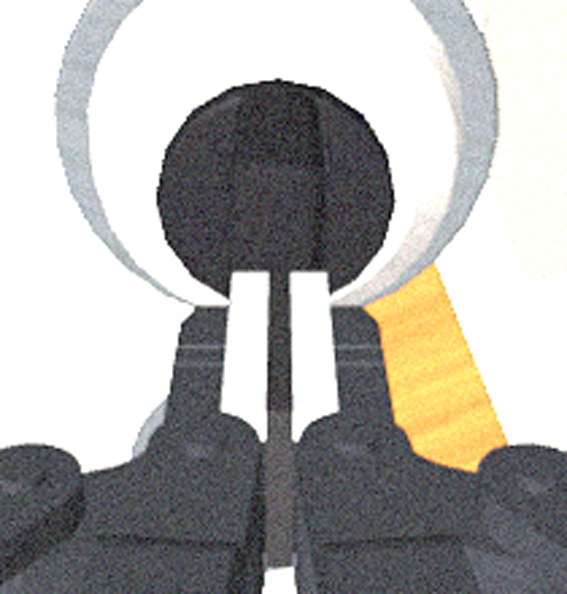

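The fingers read fully shut with no grip, and they cover the bar's top in the image, so they seem to lie above or in front of the bar. I check from the fixed cameras with the TCP marked.

```bash
python3 - <<'E'
from h import *
s=status.sense();o=[]
for n in("scene","side"):
    im=optics.read_camera(n)[:,:,::-1].copy();c=cam(n)
    u=proj([s['ee_pos'],[607,17,180],[607,17,144]],c);print(n,u.round())
    x,y=proj([[607,17,165]],c)[0].astype(int)
    m=cv2.resize(im[y-75:y+75,x-50:x+50],None,fx=4,fy=4,interpolation=2)
    m=cv2.convertScaleAbs(m,alpha=1.6,beta=15)
    for p,col in zip(u,((0,0,255),(0,255,0),(255,0,0))): cv2.circle(m,tuple(int(v) for v in ((p-[x-50,y-75])*4)),4,col,1)
    o.append(m)
cv2.imwrite("pics/b.png",cv2.hconcat(o))
E
```

```text
scene [[320. 281.]
 [320. 266.]
 [320. 284.]]
side [[367. 208.]
 [367. 194.]
 [366. 211.]]
```

View pics/b.png

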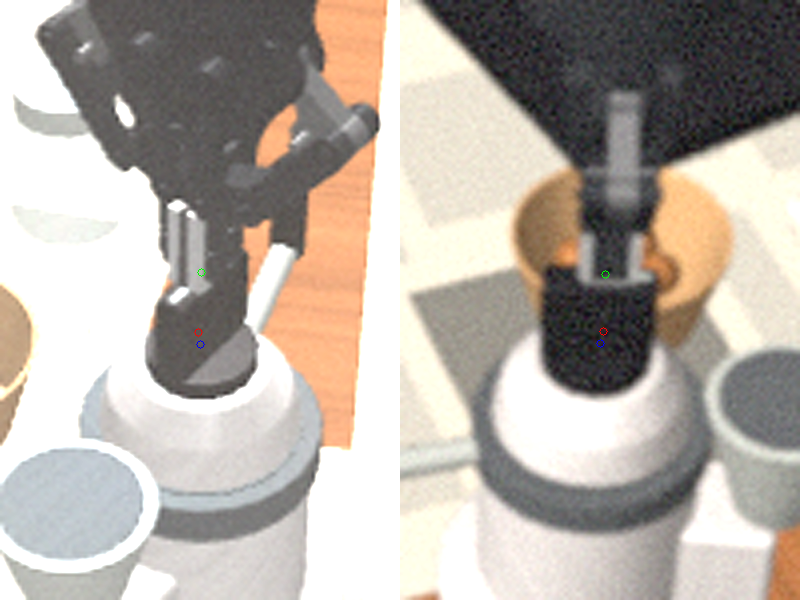

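The shut tips sit right on top of the bar, at about 180 mm, although the TCP reads 150. The real tips are therefore about 30 mm short of the reported TCP. I open, go 28 mm lower while watching the force, and close again.

```bash
python3 -m inch '[{"gripper":0.6,"offset":[0,0,0],"angular":[0,0,0]},{"gripper":0.6,"offset":[0,0,0],"angular":[0,0,0]},{"gripper":0.6,"offset":[0,0,0],"angular":[0,0,0]},{"gripper":0.6,"offset":[0,0,0],"angular":[0,0,0]},{"gripper":0.6,"offset":[0,0,0.007],"angular":[0,0,0]},{"gripper":0.6,"offset":[0,0,0.014],"angular":[0,0,0]},{"gripper":0.6,"offset":[0,0,0.021],"angular":[0,0,0]},{"gripper":0.6,"offset":[0,0,0.028],"angular":[0,0,0]}]'; python3 f.py
python3 -m inch '[{"gripper":0,"offset":[0,0,0],"angular":[0,0,0]},{"gripper":0,"offset":[0,0,0],"angular":[0,0,0]},{"gripper":0,"offset":[0,0,0],"angular":[0,0,0]},{"gripper":0,"offset":[0,0,0],"angular":[0,0,0]},{"gripper":0,"offset":[0,0,0],"angular":[0,0,0]},{"gripper":0,"offset":[0,0,0],"angular":[0,0,0]},{"gripper":0,"offset":[0,0,0],"angular":[0,0,0]}]'; python3 f.py
```

```text
time_s: 5.0
ee_pos: [607.4, 16.5, 121.8]
tool_rot: [0.208, 0.978, 0.0, -0.0]
wrist_force: [0.3, 0.5, -0.6]
gripper_width: 0.601
grip_force: 0.0
t 5.0 yawy 66.0 T [-0.013  0.001 -0.018] F [ 0.27  0.51 -0.6 ] grip 0.0 0.6013817278402508 p [607.4  16.5 121.8]
time_s: 5.88
ee_pos: [607.7, 16.3, 122.8]
tool_rot: [0.208, 0.978, -0.0, 0.0]
wrist_force: [-2.1, -1.7, 3.5]
gripper_width: 0.151
grip_force: 62.0
t 5.875 yawy 65.99 T [-0.582  0.372  0.063] F [-2.07 -1.69  3.55] grip 62.043575048446655 0.1512112396217535 p [607.7  16.3 122.8]
```

Gripped: 62 N at a width near 13 mm. Now I turn clockwise (+z in tool) in small steps.

```bash
for i in 1 2 3; do python3 -m inch '[{"gripper":0,"offset":[0,0,0],"angular":[0,0,1.5]},{"gripper":0,"offset":[0,0,0],"angular":[0,0,3]},{"gripper":0,"offset":[0,0,0],"angular":[0,0,3]}]' >/dev/null; python3 f.py; done
```

```text
t 6.25 yawy 62.91 T [-0.737  0.474  0.03 ] F [-2.07 -3.37  4.09] grip 62.193424701690674 0.14908833483580208 p [607.7  16.3 122.9]
t 6.625 yawy 59.91 T [-0.86   0.464  0.094] F [-1.91 -2.54  5.52] grip 62.19444394111633 0.15276121895479428 p [607.6  16.2 122.8]
t 7.0 yawy 56.9 T [-0.971  0.607  0.07 ] F [-2.91 -3.83  6.03] grip 62.20440745353699 0.14762696912184534 p [607.6  16.1 122.8]
```

```bash
python3 -m inch '[{"gripper":0,"offset":[0,0,0],"angular":[0,0,3]},{"gripper":0,"offset":[0,0,0],"angular":[0,0,4]},{"gripper":0,"offset":[0,0,0],"angular":[0,0,4]}]' >/dev/null; python3 f.py; python3 -m inch '[{"gripper":0,"offset":[0,0,0],"angular":[0,0,3]},{"gripper":0,"offset":[0,0,0],"angular":[0,0,4]},{"gripper":0,"offset":[0,0,0],"angular":[0,0,4]}]' >/dev/null; python3 f.py
```

```text
t 7.375 yawy 52.91 T [-1.093  0.62   0.017] F [-2.58 -3.96  5.57] grip 62.21992313861847 0.15031711164343695 p [607.6  16.  122.8]
t 7.75 yawy 48.9 T [-1.165  0.688  0.089] F [-3.07 -4.32  5.72] grip 62.24167764186859 0.15300481473327765 p [607.5  15.9 122.8]
```

```bash
python3 -c "
from h import *
print(status.sense()['joint_pos'].__repr__(), status.sense()['effort'])"
```

```text
array([-1.88083351e-01,  1.26173826e-01, -1.98340600e-02,  1.42447008e+00,
       -1.12008926e-03,  5.29199474e-01]) [  2.55440466 -53.77666354  48.23005199  -0.91228701   1.68783557
   0.19535088]
```

```bash
echo "print('e6',round(float(s['effort'][5]),3))">>f.py; python3 -m inch '[{"gripper":0,"offset":[0,0,0],"angular":[0,0,3]},{"gripper":0,"offset":[0,0,0],"angular":[0,0,4]},{"gripper":0,"offset":[0,0,0],"angular":[0,0,4]}]' >/dev/null; python3 f.py; python3 -m inch '[{"gripper":0,"offset":[0,0,0],"angular":[0,0,3]},{"gripper":0,"offset":[0,0,0],"angular":[0,0,4]},{"gripper":0,"offset":[0,0,0],"angular":[0,0,4]}]' >/dev/null; python3 f.py
```

```text
t 8.125 yawy 44.9 T [-1.229  0.855  0.035] F [-3.02 -5.29  5.66] grip 62.266037464141846 0.14932262905837573 p [607.4  15.9 122.8]
e6 0.197
t 8.5 yawy 40.9 T [-1.368  0.967  0.067] F [-3.28 -4.96  6.34] grip 62.29373216629028 0.15125911536179568 p [607.4  15.8 122.8]
e6 0.198
```

```bash
python3 -m inch '[{"gripper":0,"offset":[0,0,0],"angular":[0,0,3]},{"gripper":0,"offset":[0,0,0],"angular":[0,0,4]},{"gripper":0,"offset":[0,0,0],"angular":[0,0,4]}]' >/dev/null; python3 f.py; python3 -m inch '[{"gripper":0,"offset":[0,0,0],"angular":[0,0,3]},{"gripper":0,"offset":[0,0,0],"angular":[0,0,4]},{"gripper":0,"offset":[0,0,0],"angular":[0,0,4]}]' >/dev/null; python3 f.py
```

```text
t 8.875 yawy 36.89 T [-1.44   0.98   0.063] F [-3.99 -5.48  5.79] grip 62.32479393482208 0.15029006180091384 p [607.3  15.7 122.8]
e6 0.199
t 9.25 yawy 32.89 T [-1.553  1.244  0.053] F [-5.14 -6.11  6.24] grip 62.35989689826965 0.14957604010329106 p [607.2  15.6 122.8]
e6 0.2
```

```bash
python3 -m inch '[{"gripper":0,"offset":[0,0,0],"angular":[0,0,3]},{"gripper":0,"offset":[0,0,0],"angular":[0,0,4]},{"gripper":0,"offset":[0,0,0],"angular":[0,0,4]}]' >/dev/null; python3 f.py; python3 -m inch '[{"gripper":0,"offset":[0,0,0],"angular":[0,0,3]},{"gripper":0,"offset":[0,0,0],"angular":[0,0,4]},{"gripper":0,"offset":[0,0,0],"angular":[0,0,4]}]' >/dev/null; python3 f.py
```

```text
t 9.625 yawy 28.89 T [-1.567  1.247  0.083] F [-5.22 -5.56  7.02] grip 62.39631950855255 0.15326168505339804 p [607.1  15.6 122.8]
e6 0.201
t 10.0 yawy 24.89 T [-1.695  1.401  0.131] F [-5.83 -5.22  7.3 ] grip 62.47409999370575 0.15008089133182928 p [607.   15.5 122.8]
e6 0.257
```

Joint 6's effort rose, so this looks like the bottom. A small step of 3° to confirm.

```bash
python3 -m inch '[{"gripper":0,"offset":[0,0,0],"angular":[0,0,1.5]},{"gripper":0,"offset":[0,0,0],"angular":[0,0,3]},{"gripper":0,"offset":[0,0,0],"angular":[0,0,3]}]' >/dev/null; python3 f.py; python3 -m inch '[{"gripper":0,"offset":[0,0,0],"angular":[0,0,1]},{"gripper":0,"offset":[0,0,0],"angular":[0,0,1]}]' >/dev/null; python3 f.py
```

```text
t 10.375 yawy 21.9 T [-1.669  1.426  0.247] F [-6.59 -6.96  7.1 ] grip 62.50638127326965 0.1519122744671743 p [606.9  15.5 122.8]
e6 0.406
t 10.625 yawy 20.9 T [-1.717  1.507  0.274] F [-6.62 -6.53  6.91] grip 62.51187801361084 0.15371996716941108 p [606.9  15.5 122.8]
e6 0.377
```

The torque slope matches the spring, and the bottom is at a yaw of about 26.3°. I hold, then back off to about 116.3°.

```bash
python3 -m inch '[{"gripper":0,"offset":[0,0,0],"angular":[0,0,0]},{"gripper":0,"offset":[0,0,0],"angular":[0,0,-7]},{"gripper":0,"offset":[0,0,0],"angular":[0,0,-15]},{"gripper":0,"offset":[0,0,0],"angular":[0,0,-23]},{"gripper":0,"offset":[0,0,0],"angular":[0,0,-31]},{"gripper":0,"offset":[0,0,0],"angular":[0,0,-39]},{"gripper":0,"offset":[0,0,0],"angular":[0,0,-47]},{"gripper":0,"offset":[0,0,0],"angular":[0,0,-47]}]' >/dev/null; python3 f.py
python3 -m inch '[{"gripper":0,"offset":[0,0,0],"angular":[0,0,-8]},{"gripper":0,"offset":[0,0,0],"angular":[0,0,-16]},{"gripper":0,"offset":[0,0,0],"angular":[0,0,-24]},{"gripper":0,"offset":[0,0,0],"angular":[0,0,-32]},{"gripper":0,"offset":[0,0,0],"angular":[0,0,-40]},{"gripper":0,"offset":[0,0,0],"angular":[0,0,-48.5]},{"gripper":0,"offset":[0,0,0],"angular":[0,0,-48.5]},{"gripper":0,"offset":[0,0,0],"angular":[0,0,-48.5]}]' >/dev/null; python3 f.py
```

```text
t 11.625 yawy 68.04 T [-0.575  0.367 -0.01 ] F [-0.82 -2.64  4.99] grip 62.23577857017517 0.15497013005453023 p [607.7  16.4 122.8]
e6 -0.962
t 12.625 yawy 116.48 T [ 0.865  0.574 -0.037] F [-1.33  3.86  6.86] grip 62.32202768325806 0.14870562298997023 p [607.5  17.8 122.9]
e6 -0.091
```

The knob is backed off about 90°. Release, rise 80 mm and check.

```bash
python3 -m inch '[{"gripper":0.6,"offset":[0,0,0],"angular":[0,0,0]},{"gripper":0.6,"offset":[0,0,0],"angular":[0,0,0]},{"gripper":0.6,"offset":[0,0,0],"angular":[0,0,0]},{"gripper":0.6,"offset":[0,0,-0.02],"angular":[0,0,0]},{"gripper":0.6,"offset":[0,0,-0.05],"angular":[0,0,0]},{"gripper":0.6,"offset":[0,0,-0.08],"angular":[0,0,0]},{"gripper":0.6,"offset":[0,0,-0.08],"angular":[0,0,0]},{"gripper":0.6,"offset":[0,0,-0.08],"angular":[0,0,0]}]' >/dev/null
python3 f.py; cat > look.py <<'E'
from h import *
s=status.sense();im=optics.read_camera("wrist");c=cam("wrist",s);cv2.imwrite("pics/w%d.png"%int(s['time_s']*100),im[:,:,::-1])
for nm,z in (("knob_grip",165),("knob_mark",180),("lock_post",120)):
    for r in spotter.place_of(nm,"wrist")[:2]: print(nm,round(r['score'],2),np.round(r['centre']),np.round(atz(r['centre'],z,c),1))
for n in("scene","side"):
    optics.read_camera(n)
    for nm,z in (("knob_mark",180),("lock_post",120)):
        for r in spotter.place_of(nm,n)[:2]: print(n,nm,round(r['score'],2),np.round(r['centre']),np.round(atz(r['centre'],z,cam(n)),1))
E
python3 look.py; ls pics
```

```text
t 13.625 yawy 116.5 T [0.016 0.034 0.021] F [ 0.12 -0.87 -0.45] grip 0.0 0.6037829121888938 p [607.7  16.5 202.9]
e6 0.001
knob_grip 0.97 [257. 327.] [607.3  18.2 165. ]
knob_grip 0.67 [ 39. 220.] [530.4 -77.3 165. ]
knob_mark 0.79 [286. 321.] [618.2  20.3 180. ]
lock_post 0.96 [ 69. 443.] [486.3  34.1 120. ]
scene knob_mark 0.96 [273. 325.] [620.6  25.9 180. ]
scene knob_mark 0.89 [193. 446.] [371.1 201.2 180. ]
scene lock_post 0.93 [248. 340.] [488.8  31.1 120. ]
scene lock_post 0.89 [177. 432.] [218.4 186.9 120. ]
side knob_mark 0.64 [190. 371.] [615.   22.4 180. ]
side knob_mark 0.58 [158. 171.] [349.  209.6 180. ]
side lock_post 0.97 [238. 288.] [483.8  28.6 120. ]
side lock_post 0.58 [216. 105.] [221.8 185.7 120. ]
b.png
both.png
scene0.png
side0.png
w0.png
w1.png
w1362.png
w2.png
w2c.png
```

The knob mark now points about +25°, as expected. Next I go over the post with the tool yaw at 51° and the gap about 34 mm.

```bash
python3 -m inch '[{"gripper":0.4,"offset":[0.02,0.014,0],"angular":[0,0,9]},{"gripper":0.4,"offset":[0.04,0.028,0],"angular":[0,0,18]},{"gripper":0.4,"offset":[0.06,0.042,0],"angular":[0,0,27]},{"gripper":0.4,"offset":[0.08,0.055,0],"angular":[0,0,36]},{"gripper":0.4,"offset":[0.1,0.068,0],"angular":[0,0,46]},{"gripper":0.4,"offset":[0.1,0.068,0],"angular":[0,0,56]},{"gripper":0.4,"offset":[0.1,0.068,0],"angular":[0,0,65.5]},{"gripper":0.4,"offset":[0.1,0.068,0],"angular":[0,0,65.5]}]' >/dev/null
python3 f.py; python3 - <<'E'
from h import *
s=status.sense();im=optics.read_camera("wrist");c=cam("wrist",s);cv2.imwrite("pics/w_post.png",im[:,:,::-1])
P=None
for r in spotter.place_of("lock_post","wrist")[:2]: print(round(r['score'],2),np.round(r['centre']),np.round(atz(r['centre'],120,c),1))
Rt=Ro.from_quat(s['tool_rot']).as_matrix();p=np.array(s['ee_pos'])
print("tool at",p.round(1))
for a in np.arange(0.13,1.22,0.1):
    X=np.array([607.5-120*np.cos(a),17+120*np.sin(a),p[2]]); print(round(a,2),X.round(0),"tool off",(Rt.T@(X-p)).round(1))
E
```

```text
t 15.125 yawy 51.06 T [-0.051  0.041 -0.006] F [0.65 0.69 0.16] grip 0.0 0.39914722000995145 p [487.7  32.7 202.6]
e6 1.428
0.91 [228. 322.] [485.2  34.3 120. ]
tool at [487.7  32.7 202.6]
0.13 [489.  33. 203.] tool off [-0.8  0.4  0. ]
0.23 [491.  44. 203.] tool off [ 5.  10.9  0. ]
0.33 [494.  56. 203.] tool off [ 9.7 22.   0. ]
0.43 [498.  67. 203.] tool off [13.2 33.4  0. ]
0.53 [504.  78. 203.] tool off [15.6 45.2  0. ]
0.63 [511.  88. 203.] tool off [16.8 57.1  0. ]
0.73 [518.  97. 203.] tool off [16.8 69.1  0. ]
0.83 [527. 106. 203.] tool off [15.6 81.   0. ]
0.93 [536. 113. 203.] tool off [13.2 92.8  0. ]
1.03 [546. 120. 203.] tool off [  9.6 104.2   0. ]
1.13 [556. 126. 203.] tool off [  4.9 115.3   0. ]
```

View pics/w_post.png

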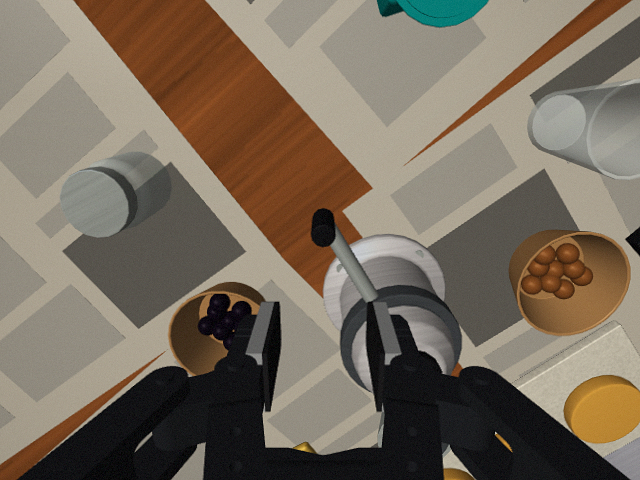

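The post, at (322,228), lies midway between the fingers. I descend around it, still above the rod.

```bash
python3 -m inch '[{"gripper":0.4,"offset":[0,0,0.03],"angular":[0,0,0]},{"gripper":0.4,"offset":[0,0,0.06],"angular":[0,0,0]},{"gripper":0.4,"offset":[0,0,0.08],"angular":[0,0,0]},{"gripper":0.4,"offset":[0,0,0.095],"angular":[0,0,0]},{"gripper":0.4,"offset":[0,0,0.11],"angular":[0,0,0]},{"gripper":0.4,"offset":[0,0,0.12],"angular":[0,0,0]},{"gripper":0.4,"offset":[0,0,0.127],"angular":[0,0,0]},{"gripper":0.4,"offset":[0,0,0.127],"angular":[0,0,0]}]' >/dev/null;python3 f.py
```

```text
t 16.225 yawy 51.0 T [ 0.017 -0.003  0.004] F [-0.12 -0.02  1.06] grip 0.0 0.4007133336567316 p [487.5  32.8  75.2]
e6 -0.002
```

```bash
python3 -m inch '[{"gripper":0.4,"offset":[0.005,0.011,0],"angular":[0,0,0]},{"gripper":0.4,"offset":[0.0097,0.022,0],"angular":[0,0,0]},{"gripper":0.4,"offset":[0.0132,0.0334,0],"angular":[0,0,0]},{"gripper":0.4,"offset":[0.0156,0.0452,0],"angular":[0,0,0]},{"gripper":0.4,"offset":[0.0168,0.0571,0],"angular":[0,0,0]},{"gripper":0.4,"offset":[0.0168,0.0691,0],"angular":[0,0,0]},{"gripper":0.4,"offset":[0.0156,0.081,0],"angular":[0,0,0]},{"gripper":0.4,"offset":[0.0156,0.081,0],"angular":[0,0,0]}]' >/dev/null;python3 f.py
python3 - <<'E'
from h import *
for n in("scene","side"):
    optics.read_camera(n)
    for r in spotter.place_of("lock_post",n)[:3]: print(n,round(r['score'],2),np.round(atz(r['centre'],120,cam(n)),1))
E
```

```text
t 17.225 yawy 51.04 T [-0.008  0.025  0.004] F [ 1.02 -0.4   0.23] grip 0.0 0.40141385487245984 p [527.6 106.1  75.6]
e6 0.154
scene 0.95 [217.3 184.2 120. ]
scene 0.81 [516.8 100.4 120. ]
side 0.84 [516.1 102.5 120. ]
side 0.58 [222.6 179.5 120. ]
```

The post follows and is now at about (516,101), lagging by the gap. Continue towards the stop.

```bash
python3 -m inch '[{"gripper":0.4,"offset":[-0.0024,0.0118,0],"angular":[0,0,0]},{"gripper":0.4,"offset":[-0.006,0.0232,0],"angular":[0,0,0]},{"gripper":0.4,"offset":[-0.0107,0.0343,0],"angular":[0,0,0]},{"gripper":0.4,"offset":[-0.0136,0.0396,0],"angular":[0,0,0]},{"gripper":0.4,"offset":[-0.0136,0.0396,0],"angular":[0,0,0]}]' >/dev/null;python3 f.py
python3 -m inch '[{"gripper":0.4,"offset":[-0.0016,0.0025,0],"angular":[0,0,0]},{"gripper":0.4,"offset":[-0.0032,0.005,0],"angular":[0,0,0]},{"gripper":0.4,"offset":[-0.0032,0.005,0],"angular":[0,0,0]}]' >/dev/null;python3 f.py
```

```text
t 18.05 yawy 50.99 T [-1.287  2.475  0.023] F [-11.9   -6.11   5.03] grip 6.2851957976818085 0.3978272893787812 p [560.2 127.   74.8]
e6 0.015
t 18.425 yawy 50.94 T [-3.688  7.172 -0.059] F [-35.5  -17.17  15.35] grip 18.122236132621765 0.399697339806436 p [560.8 126.8  73.8]
e6 -0.024
```

A tangential reaction of 42 N: the lever is on its stop. I back off, rise and verify.

```bash
python3 -m inch '[{"gripper":0.4,"offset":[0.002,-0.006,0],"angular":[0,0,0]},{"gripper":0.4,"offset":[0.005,-0.0125,0],"angular":[0,0,0]},{"gripper":0.4,"offset":[0.005,-0.0125,0],"angular":[0,0,0]},{"gripper":0.4,"offset":[0.005,-0.0125,-0.03],"angular":[0,0,0]},{"gripper":0.4,"offset":[0.005,-0.0125,-0.07],"angular":[0,0,0]},{"gripper":0.4,"offset":[0.005,-0.0125,-0.12],"angular":[0,0,0]},{"gripper":0.4,"offset":[0.005,-0.0125,-0.14],"angular":[0,0,0]},{"gripper":0.4,"offset":[0.005,-0.0125,-0.14],"angular":[0,0,0]}]' >/dev/null;python3 f.py
python3 look.py
```

```text
t 19.425 yawy 51.01 T [-0.006 -0.058  0.027] F [ 0.12 -0.43 -0.27] grip 0.0 0.3990008711413024 p [557.4 123.2 217.4]
e6 0.001
knob_mark 0.77 [412. 257.] [615.7  21.8 180. ]
knob_mark 0.67 [183.  31.] [427.2  28.8 180. ]
lock_post 0.81 [216. 319.] [551.  125.2 120. ]
scene knob_mark 0.8 [269. 327.] [610.4  27.2 180. ]
scene knob_mark 0.7 [190. 446.] [363.9 201.9 180. ]
scene lock_post 0.64 [175. 432.] [210.3 185.9 120. ]
scene lock_post 0.61 [281. 392.] [554.1 123.6 120. ]
side knob_mark 0.84 [160. 170.] [347.2 205.3 180. ]
side lock_post 0.87 [216. 106.] [222.8 183.6 120. ]
side lock_post 0.74 [190. 307.] [546.7 118.8 120. ]
```

```bash
ls pics | grep w19; python3 - <<'E'
from h import *
im=cv2.imread("pics/w1942.png");cv2.imwrite("pics/fin.png",cv2.resize(cv2.convertScaleAbs(im,alpha=1.6,beta=15),(800,600)))
c=cam("wrist");print(proj([[607.5+14*np.cos(np.radians(a)),17+14*np.sin(np.radians(a)),180] for a in (6,26,46)],c)*1.25)
print(proj([[607.5,17,180]],c)*1.25)
E
```

```text
w1942.png
[[326.21946192 531.20467012]
 [331.18428568 525.21571521]
 [333.17333547 518.04006754]]
[[305.99647591 515.96789504]]
```

View pics/fin.png

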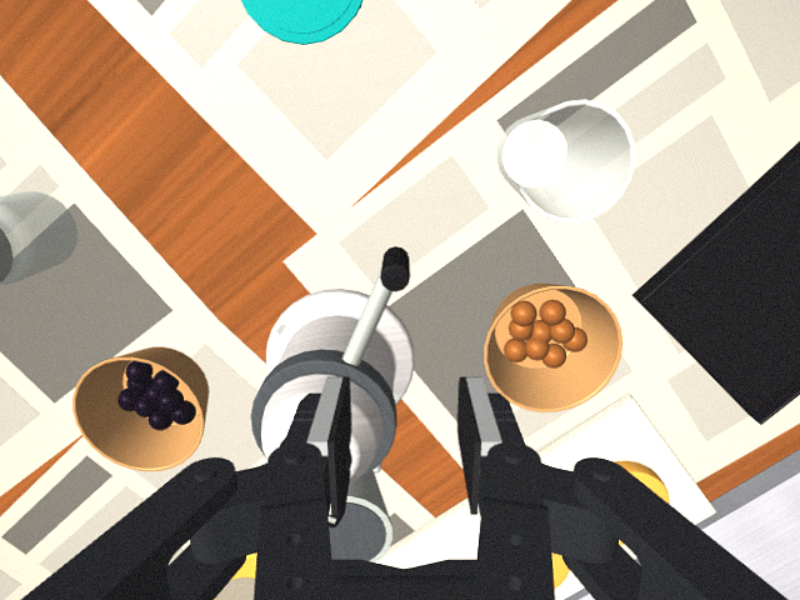

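The lever is swung to its stop (post at (396,270)), the bowls, tumbler and jar stand where they were, and the wrist force is zero. I hand in.

```bash
python3 -c "
from workcell import order
print(order.finish_job())"
```

```text
the job is handed in; nothing more can be done
None
```

The knob was bottomed at about 0.2 N m beyond the free drag and backed off about 90°, the lock lever was swung until it stopped hard, and the job is handed in; no verdict came back, and in the last picture the knob's mark was hidden and the bowls, tumbler and jar looked undisturbed.

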